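# Tip one glass piece out of the storage tube

### The arm

A 6-joint arm with a two-finger parallel gripper is mounted at the origin on a cart in front of the work surface, level with it; the furniture and walls round the work are solid. World frame = base frame: x ahead of the robot, y to its left, z up, the work surface at z = 0. Lengths are in mm, angles in degrees, forces in N, time in s.
With the tool pointing down it reaches from about 300 to 850 mm from the base axis. Payload 4.2 kg.
Tool frame: the origin (TCP) lies at the very end of the fingers, on their centre line; the grasp point (between the pads) lies 19 mm behind it (env.grasp_offset is the distance from the TCP to the grasp point, in mm); z points along the fingers, y is the line along which they close (so a half turn about z gives the same grasp; the last joint's range is limited). The gripper opens to 91 mm and grips with 3 to 60 N. Pads are 32 mm wide; open, the fingers measure 118 mm over their backs; the gripper's body (76 mm by 178 mm) begins 60 mm behind the grasp point.
Start: joints at [75.459, 18.312, 89.639, -0, 72.044, -1.146], TCP at [133.215, 559.372, 213.976] pointing down, gripper open.
Joint ranges: [-177.97, 177.97], [-48.28, 115.42], [12.27, 149.76], [-77.06, 257.06], [2.81, 150.46], [-146.56, 146.56]. Speed limits (degrees/s): [147.25, 147.25, 180, 180, 180, 180].

### API

Orientations are given as [roll, pitch, yaw] about the fixed x, y, z axes, in that order (R = Rz(yaw) Ry(pitch) Rx(roll)).
In Python, from workcell import env gives the robot as it stands. The module is installed in compiled form; this text tells all that it offers.
- The arm moves only by the tool send_rows, never from a script. Its argument "motion" is a list of rows, each an object of numbers: "tx", "ty", "tz": the shift along the tool's x, y, z in units of 500 mm (1.0 is 500 mm); "rx", "ry", "rz": the turn, a rotation vector about the tool's x, y, z in units of 30 degrees (1.0 is 30 degrees); "gripper": the closure, from -1 (fully open) to 1 (shut). In form: [{"tx": .., "ty": .., "tz": .., "rx": .., "ry": .., "rz": .., "gripper": ..}, ...]. A call has 1 to 12 rows; each row shifts and turns the commanded pose from where the row before left it, along the tool's axes as they then stand; what a row does not reach is not made up. A row lasts 1/8 s, in which the tool goes at most 62.5 mm and 10.7 degrees, less where a joint would pass 70% of its speed; a pose out of reach is approached as far as the arm can. A call with a number of a shift or a turn outside -1 to 1 is refused whole. A call with a gripper value outside its range is refused whole. The fingers move at their own pace and stop on an object; "grip_force" is the grip in N (left out, the last holds). Time passes only in rows, so rows that do not move let the fingers close. It gives the time, the measured TCP pose, the force, the opening and the grip force at its end, in the units of the state.
- env.state(): the state, without advancing time (a new reading comes with each control period).
- env.grab_frame(name): name is "scene" or "top"; returns a dict with "frame" (480x640x3 uint8, red, green, blue), "vertical_fov" (degrees; the focal length in pixels is half the picture's height over the tangent of half this angle, whatever the lens; pixels are square), "cx", "cy" (the principal point, pixels), "rvec" (rotation vector, rad) and "tvec" (3), from world to camera coordinates, as OpenCV has them. Camera axes: x right, y down, z forward; pixel columns grow to the right and rows downward; lengths in mm; the calibration is good to about 2 mm. A picture is of the moment at which its call begins. There is no depth.
- env.job_done(): hands the job in; it is judged then, once.
The state is a dict: "time_s": time; "qpos": joint angles; "qvel": joint speeds; "effort": joint torques, N m; "ee_pos": TCP position; "ee_rot": TCP orientation; "force": force on the tool from outside, world axes, zero at the start; "torque": the same for the moment, N m; "gripper_width": finger opening in mm; "gripper_force": force on a finger pad.
Only numpy, scipy, OpenCV 4.12 (cv2) and the standard library are available. Lean on these libraries where they do the work, as an engineer would, in place of code of your own. Each camera call takes 0.05 s, during which the arm holds its last target. There are 200 camera calls.

### The job

Two equal pieces of coloured glass rod lie one behind the other in the clear tube. Lift the tube off its wooden cradle, hold its mouth close above the steel tray and tip it slowly until the front piece slides out into the tray, stopping at once so that the rear piece stays behind in the rear half of the tube. Then lay the tube back in the cradle as it was, mouth up, and leave the other things on the table where they are.

Things in the scene. Friction and masses are not known exactly. Their poses are not given: they have to be found in the camera images.
- tube_mid (a point): Middle (on the axis) of the clear eight-sided plastic tube with a viewing slot 18 mm wide along its top: 205 mm long, 44 mm across flats, bore 38 mm, 0.2 kg, wooden plug at the rear, open mouth. Axes: +x along the tube to the mouth, y level, z square to it and upward. Starts in the cradle, mouth 22 degrees above level. Grasp it at its middle, free over 80 mm, fingers on the flats that face +y and -y.
- tube: The tube; origin and axes as point tube_mid. The lower rear of the bore is lined with cork 2.5 mm thick, over 75 mm ahead of the plug (plug 10 mm deep); the rest is bare and slippery. A glass piece begins to slide on the bare bore at a mouth-down slope of about 15 degrees (11 to 21, differing each time), on the cork at a slope about 1.7 times as steep, and then runs on.
- tube_mouth (a point): Centre of the tube's open mouth, 102.5 mm from point tube_mid along its +x; same axes.
- front_piece_mid (a point): Centre of the front glass piece, a green cylinder 26 mm in diameter and 60 mm long, 0.09 kg; z is its axis. It starts lying in the bare part of the bore, its back end against the front edge of the cork, its front end about 59 mm inside the mouth.
- front_piece: The front glass piece; origin at the centre of its back end, z along its axis to the mouth.
- rear_piece_mid (a point): Centre of the rear glass piece, the same as the front one; it starts lying on the cork with its back end at the plug, its centre about 61 mm behind the tube's middle.
- cradle_seat (a point): Point of the fixed wooden cradle where the tube's middle belongs, 83 mm above the table. Axes: x level, to the side the mouth points to; z up. Baseboard 235 x 90 x 14 mm, two V saddles 70 mm either side of the middle that slope with the tube, a heel plate behind the plug. The tube is lifted straight up and set straight down.
- tray_floor (a point): Centre of the cork-covered floor, 7 mm above the table, of a fixed square steel tray, 135 mm outside, walls 4 mm, rim 33 mm above the table; axes along its sides, z up.
- jar_a: bystander: closed frit jar with tan lid, 62 mm in diameter, 87 mm high, loose; origin under its centre
- wax: bystander: block of beeswax 50 x 75 x 32 mm, loose; origin under its centre
- matches: bystander: matchbox 36 x 62 x 15 mm, loose; origin under its centre
- billet: bystander: wooden billet 55 x 130 x 22 mm, loose; origin under its centre
There are look-alikes about, which are no part of the job. There is more than one size of the part that bears tray_floor; the job needs the largest.

How it is judged:
By the outcome, as a careful person would: the job done as asked, in the order asked, and still so for the second after the job is handed in, with the robot touching nothing.
It also fails if it takes over 61 s, if anything falls off the work surface, if the arm or the gripper's body presses on something with over 40 N, if the wrist force passes 120 N, or if a joint passes its speed limit or range.

## Working session

There is one attempt and no reset: what is moved stays moved. The work goes in short steps, Python scripts to look and compute and a tool call to move; the robot and the scene stay as the last step left them, time stands still between calls to the robot, and variables do not carry over. Pictures are saved under pics/ and viewed, at most 10 in all, crops included, and the job is handed in when it is done.

Besides the shell and the picture viewer there is one more tool, called after "Call:" by a JSON object that holds its "method" and its "body", one argument or row to a line. send_rows: Moves the arm, as the interface text tells. Shifts and turns lie within -1 to 1; 1 stands for 500 mm of shift or 30 degrees of turn. Its arguments: {"type":"object","properties":{"motion":{"type":"array"},"grip_force":{"type":"number"}},"required":["motion"]}

```bash
mkdir -p pics; cat > h.py <<'E'
import numpy as np, cv2
from workcell import env
from scipy.spatial.transform import Rotation as R
def grab(n,f):
    d=env.grab_frame(n); cv2.imwrite(f,cv2.cvtColor(d["frame"],cv2.COLOR_RGB2BGR))
    h=d["frame"].shape[0]; fl=h/2/np.tan(np.radians(d["vertical_fov"])/2)
    K=np.array([[fl,0,d["cx"]],[0,fl,d["cy"]],[0,0,1]]); np.savez(f+".npz",K=K,r=np.ravel(d["rvec"]),t=np.ravel(d["tvec"])); return d
def cam(f):
    z=np.load(f+".npz"); return z["K"],z["r"],z["t"]
def proj(f,P):
    K,r,t=cam(f); return cv2.projectPoints(np.array(P,float).reshape(-1,3),r,t,K,None)[0].reshape(-1,2)
def ray(f,uv):
    K,r,t=cam(f); Rm=cv2.Rodrigues(r)[0]; c=-Rm.T@t
    d=Rm.T@np.linalg.solve(K,[uv[0],uv[1],1]); return c,d/np.linalg.norm(d)
def atz(f,uv,z):
    c,d=ray(f,uv); return c+d*(z-c[2])/d[2]
def tri(f1,a,f2,b):
    c1,d1=ray(f1,a);c2,d2=ray(f2,b)
    s=np.linalg.lstsq(np.c_[d1,-d2],c2-c1,rcond=None)[0]
    p,q=c1+s[0]*d1,c2+s[1]*d2; return (p+q)/2,np.linalg.norm(p-q)
E
python3 - <<'E'
from h import *
for n in("scene","top"):
    d=grab(n,f"pics/{n}0.png"); K,r,t=cam(f"pics/{n}0.png"); Rm=cv2.Rodrigues(r)[0]; print(n,K[0,0],-Rm.T@t,Rm[2])
print(env.state())
E
```

```text
scene 557.5685587291725 [-385.04511648 -624.53827803  996.13200567] [ 0.66747316  0.45230487 -0.59152336]
top 494.07308982876714 [ 433.19370945   56.84438563 1375.29350537] [ 0.15308147 -0.00445722 -0.98820352]
{'time_s': 0.1, 'qpos': array([ 7.54600984e+01,  1.83467794e+01,  8.96978979e+01, -3.55435420e-04,
        7.20433385e+01, -1.14702130e+00]), 'qvel': array([ 0.04634024, -0.02354579, -0.14107403,  0.00478848, -0.08885966,
        0.08915228]), 'effort': array([ 1.05186828e-03, -4.13332415e+01, -2.32510793e+01,  7.28860823e-02,
        4.22318245e-02, -7.37292612e-05]), 'ee_pos': array([133.08775491, 558.93664079, 213.22665214]), 'ee_rot': array([-1.79911995e+02, -1.42401097e-03,  1.66607228e+02]), 'force': array([ 1.03043994, -0.13179835,  0.24113895]), 'torque': array([0.00263247, 0.03638147, 0.03711011]), 'gripper_force': 0.0, 'gripper_width': 91.03892379820523}
```

View pics/scene0.png

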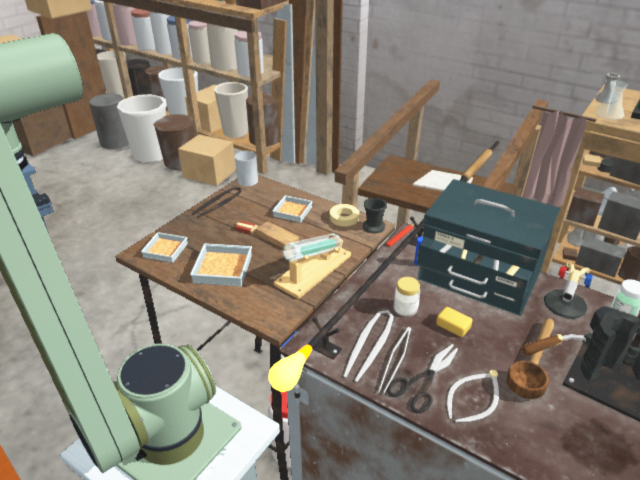

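View pics/top0.png

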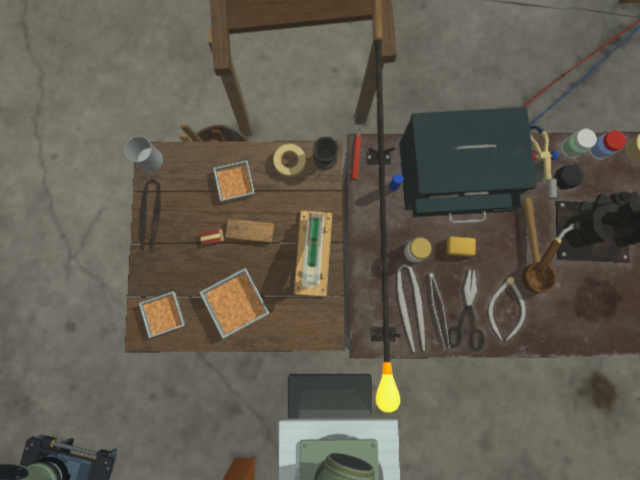

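```bash
python3 - <<'E'
from h import *
a=cv2.imread("pics/scene0.png")[170:320,130:430]; b=cv2.imread("pics/top0.png")[195:310,190:350]
cv2.imwrite("pics/c1.png",cv2.resize(cv2.imread("pics/scene0.png")[220:310,180:360],None,fx=4.4,fy=4.4,interpolation=cv2.INTER_CUBIC))
cv2.imwrite("pics/c2.png",cv2.resize(b,None,fx=5,fy=5,interpolation=cv2.INTER_CUBIC))
print("bulb",tri("pics/scene0.png",(288,370),"pics/top0.png",(388,393)))
print("bar",tri("pics/scene0.png",(310,347),"pics/top0.png",(387,362)))
# far end of bar: intersect plane thru top bar line with scene pixel
c,d1=ray("pics/top0.png",(380,60)); _,d2=ray("pics/top0.png",(387,360)); n=np.cross(d1,d2)
for uv in((330,322),(370,277),(395,250)):
    c2,d=ray("pics/scene0.png",uv); print("bar",c2+d*(n@(c-c2))/(n@d))
E
```

```text
bulb (array([ 228.79691537, -127.09686198,   65.11646312]), np.float64(0.22346874909428036))
bar (array([ 306.99986896, -127.89015373,   65.46531511]), np.float64(2.810664926313012))
bar [ 392.77075526 -126.5116114    71.12242713]
bar [ 577.86059652 -126.6028474    76.59345249]
bar [ 711.7842119  -127.14556017   77.16489353]
```

View pics/c1.png

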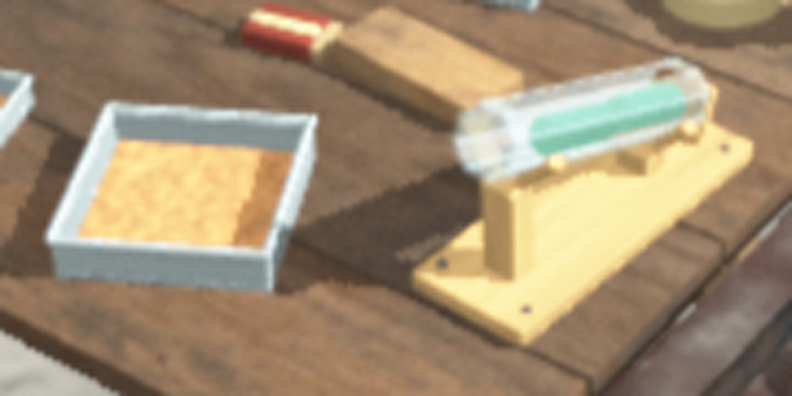

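View pics/c2.png

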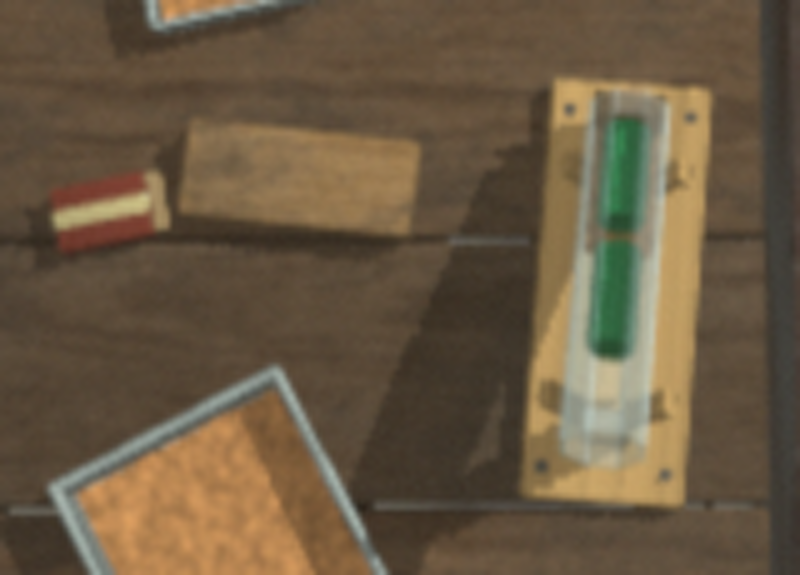

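```bash
python3 - <<'E'
from h import *
np.set_printoptions(precision=1,suppress=True)
S,T="pics/scene0.png","pics/top0.png"
f=lambda u,v:(190+u/5,195+v/5); g=lambda u,v:(180+u/4.4,220+v/4.4)
b=[atz(T,f(*p),14) for p in((555,80),(710,90),(685,505),(522,497))]
b=np.array(b); print(b,b.mean(0)); print(np.linalg.norm(np.diff(b,axis=0),axis=1))
ax=(b[2]+b[3]-b[0]-b[1])/2; print("yaw mouth",np.degrees(np.arctan2(ax[1],ax[0])))
m=tri(S,g(480,138),T,f(601,455)); r=tri(S,g(688,85),T,f(631,97)); print("mouth",m,"rear",r,m[0]-r[0],(m[0]+r[0])/2)
t=np.array([atz(T,p,33) for p in(f(276,368),f(52,487),(224,337),(269,313))]); print(t,t.mean(0)); print(np.linalg.norm(np.diff(t,axis=0),axis=1))
s=np.array([atz(S,g(*p),33) for p in((110,103),(317,116),(272,250),(48,240))]); print(s,s.mean(0)); print(np.linalg.norm(np.diff(s,axis=0),axis=1))
print("corner z", tri(S,g(110,103),T,f(52,487)), tri(S,g(317,116),T,f(276,368)))
print("base corner",tri(S,g(415,275),T,f(522,497)),tri(S,g(750,145),T,f(710,90)))
E
```

```text
[[715.9  95.9  14. ]
 [709.6   8.9  14. ]
 [478.2  25.3  14. ]
 [483.1 114.5  14. ]] [596.7  61.1  14. ]
[ 87.3 232.   89.3]
yaw mouth 175.70243099884613
mouth (array([500.3,  69.4, 124. ]), np.float64(1.3225975660405518)) rear (array([700. ,  52.8,  45.7]), np.float64(1.4098607124950697)) [-199.7   16.6   78.3] [600.1  61.1  84.9]
[[553.1 247.5  33. ]
 [489.5 367.4  33. ]
 [371.  301.1  33. ]
 [433.3 181.8  33. ]] [461.7 274.4  33. ]
[135.7 135.8 134.6]
[[488.8 364.   33. ]
 [553.1 242.8  33. ]
 [434.7 180.1  33. ]
 [366.1 299.1  33. ]] [460.7 271.5  33. ]
[137.2 134.  137.4]
corner z (array([490.3, 367.2,  30.8]), np.float64(1.9239552739030168)) (array([554.5, 246.5,  30.5]), np.float64(3.531788686015473))
base corner (array([484.4, 113.3,   9.3]), np.float64(3.491056354343291)) (array([710.3,   9.2,   8.8]), np.float64(1.194878152495512))
```

```bash
cat >> h.py <<'E'
import json
def Rt(yaw,e):
    p,e=np.radians([yaw,e]); x=[np.cos(p)*np.cos(e),np.sin(p)*np.cos(e),np.sin(e)]
    z=-np.array([-np.cos(p)*np.sin(e),-np.sin(p)*np.sin(e),np.cos(e)]); return R.from_matrix(np.c_[x,np.cross(z,x),z])
def plan(segs,start=None):
    """segs: (point at given tool-x distance on tube axis, dist, yaw, elev, nrows). prints rows per segment"""
    s=env.state()
    p,q=start or (s["ee_pos"],R.from_euler("xyz",s["ee_rot"],degrees=True))
    for P,dx,yaw,e,n in segs:
        q2=Rt(yaw,e); p2=np.array(P,float)+q2.apply([-dx,0,19]); rv=(q.inv()*q2).as_rotvec()
        print("target",p2.round(1),"dist",np.linalg.norm(p2-p).round(),"deg",np.degrees(np.linalg.norm(rv)).round(1))
        pp,qq=p,q
        for k in range(1,n+1):
            pk=p+(p2-p)*k/n; qk=q*R.from_rotvec(rv*k/n)
            a=qq.inv().apply(pk-pp)/500; b=np.degrees((qq.inv()*qk).as_rotvec())/30
            print("  ",[round(float(v),3) for v in (*a,*b)])
            # follow the rounded command
            a,b=a.round(3),b.round(3); pp=pp+qq.apply(a*500); qq=qq*R.from_rotvec(np.radians(b*30))
        p,q=pp,qq
E
python3 - <<'E'
from h import *
plan([((598,61,200),0,175.5,22,18),((598,61,83),0,175.5,22,5)])
E
```

```text
target [590.9  61.6 182.4] dist 677.0 deg 23.7
   [-0.062, -0.042, 0.003, 0.003, 0.041, -0.016]
   [-0.062, -0.042, 0.003, 0.003, 0.04, -0.017]
   [-0.062, -0.044, 0.001, 0.003, 0.041, -0.016]
   [-0.061, -0.043, -0.001, 0.003, 0.041, -0.016]
   [-0.061, -0.044, -0.001, 0.003, 0.04, -0.016]
   [-0.061, -0.045, -0.003, 0.003, 0.041, -0.017]
   [-0.06, -0.045, -0.004, 0.003, 0.041, -0.016]
   [-0.059, -0.045, -0.005, 0.003, 0.04, -0.016]
   [-0.059, -0.047, -0.006, 0.003, 0.041, -0.017]
   [-0.059, -0.046, -0.008, 0.003, 0.04, -0.016]
   [-0.058, -0.047, -0.008, 0.003, 0.041, -0.016]
   [-0.057, -0.048, -0.01, 0.003, 0.041, -0.017]
   [-0.057, -0.048, -0.011, 0.003, 0.04, -0.016]
   [-0.056, -0.049, -0.012, 0.003, 0.041, -0.016]
   [-0.055, -0.049, -0.013, 0.003, 0.041, -0.016]
   [-0.055, -0.05, -0.014, 0.003, 0.04, -0.017]
   [-0.053, -0.05, -0.016, 0.003, 0.041, -0.016]
   [-0.054, -0.051, -0.016, 0.003, 0.041, -0.016]
target [590.9  61.6  65.4] dist 117.0 deg 0.0
   [-0.017, 0.0, 0.043, 0.0, -0.0, -0.0]
   [-0.018, 0.0, 0.044, 0.0, -0.0, -0.0]
   [-0.017, 0.0, 0.043, 0.0, -0.0, -0.0]
   [-0.018, 0.0, 0.043, 0.0, -0.0, -0.0]
   [-0.017, 0.001, 0.044, 0.0, -0.0, -0.0]
```

Call:
{"method": "send_rows", "body": {
  "motion": [
    {"tx":-0.062,"ty":-0.042,"tz":0.003,"rx":0.003,"ry":0.041,"rz":-0.016,"gripper":-1},
    {"tx":-0.062,"ty":-0.042,"tz":0.003,"rx":0.003,"ry":0.04,"rz":-0.017,"gripper":-1},
    {"tx":-0.062,"ty":-0.044,"tz":0.001,"rx":0.003,"ry":0.041,"rz":-0.016,"gripper":-1},
    {"tx":-0.061,"ty":-0.043,"tz":-0.001,"rx":0.003,"ry":0.041,"rz":-0.016,"gripper":-1},
    {"tx":-0.061,"ty":-0.044,"tz":-0.001,"rx":0.003,"ry":0.04,"rz":-0.016,"gripper":-1},
    {"tx":-0.061,"ty":-0.045,"tz":-0.003,"rx":0.003,"ry":0.041,"rz":-0.017,"gripper":-1},
    {"tx":-0.06,"ty":-0.045,"tz":-0.004,"rx":0.003,"ry":0.041,"rz":-0.016,"gripper":-1},
    {"tx":-0.059,"ty":-0.045,"tz":-0.005,"rx":0.003,"ry":0.04,"rz":-0.016,"gripper":-1},
    {"tx":-0.059,"ty":-0.047,"tz":-0.006,"rx":0.003,"ry":0.041,"rz":-0.017,"gripper":-1},
    {"tx":-0.059,"ty":-0.046,"tz":-0.008,"rx":0.003,"ry":0.04,"rz":-0.016,"gripper":-1},
    {"tx":-0.058,"ty":-0.047,"tz":-0.008,"rx":0.003,"ry":0.041,"rz":-0.016,"gripper":-1},
    {"tx":-0.057,"ty":-0.048,"tz":-0.01,"rx":0.003,"ry":0.041,"rz":-0.017,"gripper":-1}
  ]
}}

```text
time_s: 1.6
ee_pos: [439.0, 226.8, 192.6]
ee_rot: [-179.7, -14.7, 172.5]
force: [-0.2, 0.3, -0.3]
gripper_width: 91.4
gripper_force: 0.0
```

Call:
{"method": "send_rows", "body": {
  "motion": [
    {"tx":-0.057,"ty":-0.048,"tz":-0.011,"rx":0.003,"ry":0.04,"rz":-0.016,"gripper":-1},
    {"tx":-0.056,"ty":-0.049,"tz":-0.012,"rx":0.003,"ry":0.041,"rz":-0.016,"gripper":-1},
    {"tx":-0.055,"ty":-0.049,"tz":-0.013,"rx":0.003,"ry":0.041,"rz":-0.016,"gripper":-1},
    {"tx":-0.055,"ty":-0.05,"tz":-0.014,"rx":0.003,"ry":0.04,"rz":-0.017,"gripper":-1},
    {"tx":-0.053,"ty":-0.05,"tz":-0.016,"rx":0.003,"ry":0.041,"rz":-0.016,"gripper":-1},
    {"tx":-0.054,"ty":-0.051,"tz":-0.016,"rx":0.003,"ry":0.041,"rz":-0.016,"gripper":-1},
    {"gripper":-1},
    {"gripper":-1},
    {"gripper":-1}
  ]
}}

```text
invalid input at $.motion[6]: expected keys tx, ty, tz, rx, ry, rz, gripper
```

```bash
python3 - <<'E'
from h import *
grab("scene","pics/s1.png"); s=env.state(); print(s["time_s"],s["ee_pos"],s["ee_rot"],s["qpos"])
cv2.imwrite("pics/s1c.png",cv2.resize(cv2.imread("pics/s1.png")[180:320,180:400],None,fx=3.6,fy=3.6,interpolation=cv2.INTER_CUBIC))
plan([((598,61,83),0,175.5,22,5)])
E
```

```text
1.65 [442.47914838 223.65909692 191.72894766] [-179.49858374  -14.56941129  172.32590587] [ 21.08031115  19.05809404  93.47496068   6.59648845  80.60145961
 -63.13799464]
target [590.9  61.6  65.4] dist 254.0 deg 8.0
   [-0.078, -0.056, 0.032, 0.003, 0.049, -0.02]
   [-0.078, -0.057, 0.031, 0.004, 0.05, -0.021]
   [-0.079, -0.057, 0.029, 0.003, 0.049, -0.02]
   [-0.078, -0.059, 0.026, 0.003, 0.05, -0.02]
   [-0.079, -0.059, 0.025, 0.004, 0.049, -0.021]
```

View pics/s1c.png

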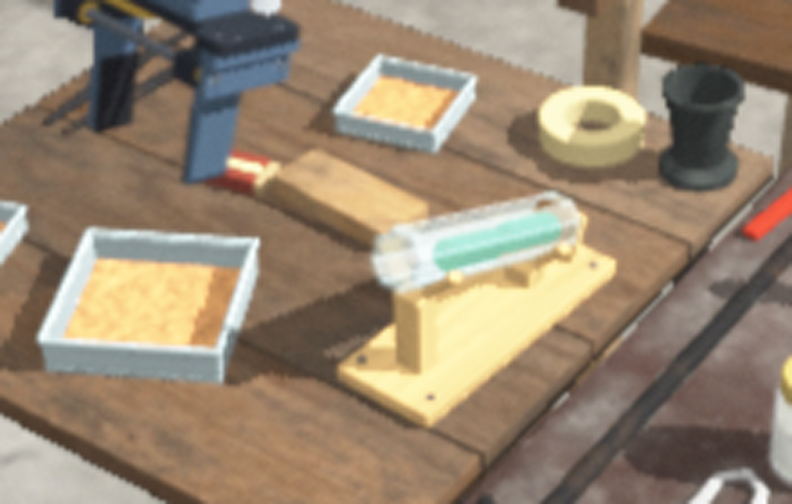

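The gripper is open and short of the cradle, and the tube is undisturbed at crop (475,240). The second call was refused because every row needs all the keys, so I'm resending it complete.

Call:
{"method": "send_rows", "body": {
  "motion": [
    {"tx":-0.057,"ty":-0.048,"tz":-0.011,"rx":0.003,"ry":0.04,"rz":-0.016,"gripper":-1},
    {"tx":-0.056,"ty":-0.049,"tz":-0.012,"rx":0.003,"ry":0.041,"rz":-0.016,"gripper":-1},
    {"tx":-0.055,"ty":-0.049,"tz":-0.013,"rx":0.003,"ry":0.041,"rz":-0.016,"gripper":-1},
    {"tx":-0.055,"ty":-0.05,"tz":-0.014,"rx":0.003,"ry":0.04,"rz":-0.017,"gripper":-1},
    {"tx":-0.053,"ty":-0.05,"tz":-0.016,"rx":0.003,"ry":0.041,"rz":-0.016,"gripper":-1},
    {"tx":-0.054,"ty":-0.051,"tz":-0.016,"rx":0.003,"ry":0.041,"rz":-0.016,"gripper":-1},
    {"tx":0,"ty":0,"tz":0,"rx":0,"ry":0,"rz":0,"gripper":-1},
    {"tx":0,"ty":0,"tz":0,"rx":0,"ry":0,"rz":0,"gripper":-1},
    {"tx":0,"ty":0,"tz":0,"rx":0,"ry":0,"rz":0,"gripper":-1}
  ]
}}

```text
time_s: 2.78
ee_pos: [590.4, 62.7, 182.7]
ee_rot: [179.9, -22.0, 175.6]
force: [0.4, -0.0, -0.5]
gripper_width: 91.2
gripper_force: 0.0
```

```bash
python3 - <<'E'
from h import *
np.set_printoptions(precision=2,suppress=True)
s=env.state(); print(s["time_s"],s["ee_pos"],s["ee_rot"],s["qpos"])
plan([((598,61,83),0,175.5,22,6)])
E
```

```text
2.775 [590.37  62.74 182.7 ] [179.89 -22.01 175.6 ] [  3.27  33.24  73.07   2.99  95.49 -82.59]
target [590.9  61.6  65.4] dist 117.0 deg 0.1
   [-0.015, -0.0, 0.036, 0.0, -0.0, 0.0]
   [-0.015, -0.001, 0.036, 0.001, -0.0, 0.001]
   [-0.015, -0.0, 0.037, 0.0, -0.0, 0.0]
   [-0.014, -0.001, 0.036, 0.001, -0.0, 0.001]
   [-0.015, -0.0, 0.036, 0.0, -0.0, 0.0]
   [-0.015, -0.001, 0.036, 0.0, -0.0, 0.001]
```

Call:
{"method": "send_rows", "body": {
  "motion": [
    {"tx":-0.015,"ty":0,"tz":0.036,"rx":0,"ry":0,"rz":0,"gripper":-1},
    {"tx":-0.015,"ty":-0.001,"tz":0.036,"rx":0,"ry":0,"rz":0,"gripper":-1},
    {"tx":-0.015,"ty":0,"tz":0.037,"rx":0,"ry":0,"rz":0,"gripper":-1},
    {"tx":-0.014,"ty":-0.001,"tz":0.036,"rx":0,"ry":0,"rz":0,"gripper":-1},
    {"tx":-0.015,"ty":0,"tz":0.036,"rx":0,"ry":0,"rz":0,"gripper":-1},
    {"tx":-0.015,"ty":-0.001,"tz":0.036,"rx":0,"ry":0,"rz":0,"gripper":-1},
    {"tx":0,"ty":0,"tz":0,"rx":0,"ry":0,"rz":0,"gripper":-1},
    {"tx":0,"ty":0,"tz":0,"rx":0,"ry":0,"rz":0,"gripper":-1}
  ]
}}

```text
time_s: 3.78
ee_pos: [592.0, 60.5, 65.5]
ee_rot: [179.9, -22.0, 175.5]
force: [0.5, -0.7, -0.3]
gripper_width: 91.5
gripper_force: 0.0
```

```bash
python3 - <<'E'
from h import *
s=env.state(); print(s["ee_pos"],s["ee_rot"],s["force"])
grab("scene","pics/s2.png");grab("top","pics/t2.png")
a=cv2.resize(cv2.imread("pics/s2.png")[200:310,240:370],None,fx=3,fy=5/1.5*0.9,interpolation=cv2.INTER_CUBIC)
b=cv2.resize(cv2.imread("pics/t2.png")[195:305,255:385],(a.shape[1],a.shape[0]),interpolation=cv2.INTER_CUBIC)
cv2.imwrite("pics/m2.png",np.hstack([a,b]))
E
```

```text
[591.98453876  60.4895436   65.48560852] [179.89472078 -21.95844996 175.52929804] [ 0.4761431  -0.72508561 -0.28161914]
```

View pics/m2.png

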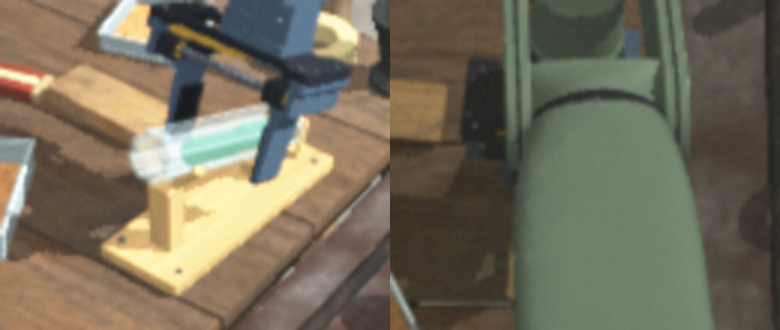

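The scene crop shows the fingers straddling the tube at its middle: near finger at (275,150), far finger at (185,100). In the top view the arm hides the tube. Closing gently.

Call:
{"method": "send_rows", "body": {
  "grip_force": 10,
  "motion": [
    {"tx":0,"ty":0,"tz":0,"rx":0,"ry":0,"rz":0,"gripper":1},
    {"tx":0,"ty":0,"tz":0,"rx":0,"ry":0,"rz":0,"gripper":1},
    {"tx":0,"ty":0,"tz":0,"rx":0,"ry":0,"rz":0,"gripper":1},
    {"tx":0,"ty":0,"tz":0,"rx":0,"ry":0,"rz":0,"gripper":1},
    {"tx":0,"ty":0,"tz":0,"rx":0,"ry":0,"rz":0,"gripper":1},
    {"tx":0,"ty":0,"tz":0,"rx":0,"ry":0,"rz":0,"gripper":1}
  ]
}}

```text
time_s: 4.62
ee_pos: [592.4, 63.7, 65.5]
ee_rot: [179.5, -21.9, 175.6]
force: [1.6, 8.5, 0.9]
gripper_width: 44.3
gripper_force: 10.0
```

Call:
{"method": "send_rows", "body": {
  "grip_force": 30,
  "motion": [
    {"tx":0,"ty":0.003,"tz":0,"rx":0,"ry":0,"rz":0,"gripper":1},
    {"tx":0,"ty":0.003,"tz":0,"rx":0,"ry":0,"rz":0,"gripper":1},
    {"tx":0,"ty":0,"tz":0,"rx":0,"ry":0,"rz":0,"gripper":1},
    {"tx":0,"ty":0,"tz":0,"rx":0,"ry":0,"rz":0,"gripper":1}
  ]
}}

```text
time_s: 5.12
ee_pos: [592.4, 64.0, 65.1]
ee_rot: [179.8, -21.9, 175.5]
force: [1.9, 5.1, 0.6]
gripper_width: 43.6
gripper_force: 30.0
```

```bash
python3 - <<'E'
from h import *
np.set_printoptions(precision=2,suppress=True)
s=env.state(); print(s["ee_pos"],s["ee_rot"],s["force"],s["torque"],s["qpos"])
q=R.from_euler("xyz",s["ee_rot"],degrees=True); m=s["ee_pos"]+q.apply([0,0,-19]); print("mid",m)
E
```

```text
[592.37  64.02  65.14] [179.81 -21.93 175.53] [1.86 5.07 0.58] [ 0.85 -0.55 -0.24] [  3.32  38.5   80.94   3.11  82.29 -83.19]
mid [599.44  63.41  82.76]
```

```bash
python3 - <<'E'
from h import *
s=env.state(); q0=Rt(175.5,22)
# lift 6 rows 20mm, transport at elev 22, then tip & lower
p=s["ee_pos"]; q=R.from_euler("xyz",s["ee_rot"],degrees=True)
plan([(p+q.apply([0,0,-19])+[0,0,110],0,175.5,22,6),((498,294,190),102.5,209.2,20,12),((498,294,90),102.5,209.2,-3,11)])
E
```

```text
target [592.3  64.  175.1] dist 110.0 deg 0.2
   [0.014, 0.0, -0.034, 0.001, 0.0, 0.0]
   [0.013, 0.0, -0.034, 0.001, 0.001, 0.0]
   [0.014, 0.0, -0.034, 0.001, 0.0, 0.001]
   [0.014, 0.0, -0.034, 0.001, 0.0, -0.0]
   [0.014, 0.0, -0.034, 0.001, 0.001, -0.0]
   [0.013, 0.0, -0.034, 0.001, 0.0, 0.0]
target [576.4 337.8 137.1] dist 277.0 deg 33.8
   [0.003, 0.045, 0.008, 0.034, -0.005, -0.087]
   [0.002, 0.046, 0.008, 0.033, -0.006, -0.088]
   [-0.001, 0.046, 0.006, 0.034, -0.005, -0.087]
   [-0.003, 0.045, 0.006, 0.033, -0.006, -0.088]
   [-0.005, 0.046, 0.005, 0.034, -0.005, -0.087]
   [-0.006, 0.045, 0.004, 0.033, -0.005, -0.087]
   [-0.009, 0.046, 0.004, 0.034, -0.006, -0.088]
   [-0.011, 0.044, 0.002, 0.033, -0.005, -0.087]
   [-0.014, 0.045, 0.002, 0.034, -0.005, -0.088]
   [-0.015, 0.043, 0.002, 0.033, -0.006, -0.087]
   [-0.017, 0.043, 0.0, 0.034, -0.005, -0.087]
   [-0.019, 0.042, -0.0, 0.033, -0.006, -0.088]
target [588.2 344.4  76.4] dist 62.0 deg 23.0
   [-0.006, 0.0, 0.01, 0.0, -0.07, 0.0]
   [-0.006, 0.0, 0.009, 0.0, -0.069, 0.0]
   [-0.005, 0.0, 0.01, 0.0, -0.07, 0.0]
   [-0.005, 0.0, 0.01, 0.0, -0.07, 0.0]
   [-0.005, 0.0, 0.011, 0.0, -0.069, 0.0]
   [-0.004, 0.0, 0.01, 0.0, -0.07, 0.0]
   [-0.004, 0.0, 0.011, 0.0, -0.07, 0.0]
   [-0.003, 0.0, 0.01, 0.0, -0.069, 0.0]
   [-0.003, 0.0, 0.011, 0.0, -0.07, 0.0]
   [-0.003, 0.0, 0.011, 0.0, -0.07, 0.0]
   [-0.002, 0.0, 0.011, 0.0, -0.069, 0.0]
```

Call:
{"method": "send_rows", "body": {
  "motion": [
    {"tx":0.014,"ty":0,"tz":-0.034,"rx":0,"ry":0,"rz":0,"gripper":1},
    {"tx":0.013,"ty":0,"tz":-0.034,"rx":0,"ry":0,"rz":0,"gripper":1},
    {"tx":0.014,"ty":0,"tz":-0.034,"rx":0,"ry":0,"rz":0,"gripper":1},
    {"tx":0.014,"ty":0,"tz":-0.034,"rx":0,"ry":0,"rz":0,"gripper":1},
    {"tx":0.014,"ty":0,"tz":-0.034,"rx":0,"ry":0,"rz":0,"gripper":1},
    {"tx":0.013,"ty":0,"tz":-0.034,"rx":0,"ry":0,"rz":0,"gripper":1},
    {"tx":0,"ty":0,"tz":0,"rx":0,"ry":0,"rz":0,"gripper":1}
  ]
}}

```text
time_s: 6.0
ee_pos: [593.0, 63.3, 176.8]
ee_rot: [179.9, -21.8, 175.5]
force: [0.6, 0.3, -4.4]
gripper_width: 43.7
gripper_force: 30.0
```

Call:
{"method": "send_rows", "body": {
  "motion": [
    {"tx":0.003,"ty":0.045,"tz":0.008,"rx":0.034,"ry":-0.005,"rz":-0.087,"gripper":1},
    {"tx":0.002,"ty":0.046,"tz":0.008,"rx":0.033,"ry":-0.006,"rz":-0.088,"gripper":1},
    {"tx":-0.001,"ty":0.046,"tz":0.006,"rx":0.034,"ry":-0.005,"rz":-0.087,"gripper":1},
    {"tx":-0.003,"ty":0.045,"tz":0.006,"rx":0.033,"ry":-0.006,"rz":-0.088,"gripper":1},
    {"tx":-0.005,"ty":0.046,"tz":0.005,"rx":0.034,"ry":-0.005,"rz":-0.087,"gripper":1},
    {"tx":-0.006,"ty":0.045,"tz":0.004,"rx":0.033,"ry":-0.005,"rz":-0.087,"gripper":1},
    {"tx":-0.009,"ty":0.046,"tz":0.004,"rx":0.034,"ry":-0.006,"rz":-0.088,"gripper":1},
    {"tx":-0.011,"ty":0.044,"tz":0.002,"rx":0.033,"ry":-0.005,"rz":-0.087,"gripper":1},
    {"tx":-0.014,"ty":0.045,"tz":0.002,"rx":0.034,"ry":-0.005,"rz":-0.088,"gripper":1},
    {"tx":-0.015,"ty":0.043,"tz":0.002,"rx":0.033,"ry":-0.006,"rz":-0.087,"gripper":1},
    {"tx":-0.017,"ty":0.043,"tz":0,"rx":0.034,"ry":-0.005,"rz":-0.087,"gripper":1},
    {"tx":-0.019,"ty":0.042,"tz":0,"rx":0.033,"ry":-0.006,"rz":-0.088,"gripper":1}
  ]
}}

```text
time_s: 7.5
ee_pos: [576.1, 338.8, 137.1]
ee_rot: [179.9, -19.9, -150.6]
force: [-0.0, 0.1, -4.2]
gripper_width: 43.8
gripper_force: 30.0
```

```bash
python3 - <<'E'
from h import *
np.set_printoptions(precision=2,suppress=True)
grab("top","pics/t3.png");grab("scene","pics/s3.png")
s=env.state(); print(s["time_s"],s["ee_pos"],s["ee_rot"],s["force"],s["qpos"])
q=R.from_euler("xyz",s["ee_rot"],degrees=True); m=s["ee_pos"]+q.apply([102.5,0,-19]); print("mouth",m)
plan([((498,294,90),102.5,209.2,-3,11)])
M=[s["ee_pos"]+q.apply([d,0,-19]) for d in(102.5,13.5,-61,-102.5)]
print("expected px scene mouth,front,rear,plug",proj("pics/s3.png",M))
cv2.imwrite("pics/m3.png",np.hstack([cv2.imread("pics/s3.png")[150:330,150:350],cv2.imread("pics/t3.png")[150:330,130:330]]).repeat(2,0).repeat(2,1))
E
```

```text
7.6 [575.21 340.77 136.48] [ 179.8   -19.93 -150.48] [-0.46  0.94 -4.14] [ 29.55  40.93  64.53   0.21  94.48 -89.96]
mouth [497.03 296.42 189.28]
target [588.2 344.4  76.4] dist 62.0 deg 22.9
   [-0.006, -0.001, 0.009, 0.0, -0.069, 0.001]
   [-0.006, -0.0, 0.01, 0.001, -0.07, 0.001]
   [-0.005, -0.001, 0.01, 0.0, -0.069, 0.001]
   [-0.005, -0.0, 0.01, 0.001, -0.07, 0.0]
   [-0.004, -0.001, 0.01, 0.0, -0.069, 0.001]
   [-0.004, -0.001, 0.011, 0.001, -0.07, 0.001]
   [-0.004, -0.0, 0.01, 0.0, -0.069, 0.001]
   [-0.004, -0.001, 0.011, 0.001, -0.07, 0.001]
   [-0.003, -0.0, 0.011, 0.0, -0.069, 0.001]
   [-0.002, -0.001, 0.01, 0.001, -0.07, 0.001]
   [-0.002, -0.001, 0.011, -0.0, -0.069, 0.0]
expected px scene mouth,front,rear,plug [[218.59 203.46]
 [226.42 196.36]
 [232.35 190.99]
 [235.43 188.2 ]]
```

View pics/m3.png

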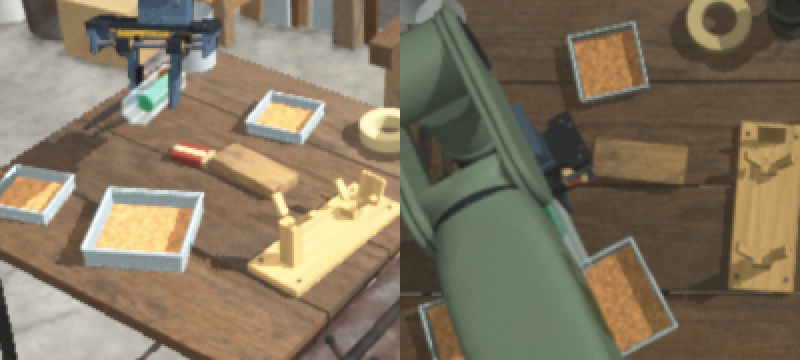

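The tube is held straight, with green visible in it at crop (155,95) and the tray below it. Now tipping to about 3° mouth down while lowering.

Call:
{"method": "send_rows", "body": {
  "motion": [
    {"tx":-0.006,"ty":-0.001,"tz":0.009,"rx":0,"ry":-0.069,"rz":0.001,"gripper":1},
    {"tx":-0.006,"ty":0,"tz":0.01,"rx":0,"ry":-0.07,"rz":0.001,"gripper":1},
    {"tx":-0.005,"ty":-0.001,"tz":0.01,"rx":0,"ry":-0.069,"rz":0.001,"gripper":1},
    {"tx":-0.005,"ty":0,"tz":0.01,"rx":0,"ry":-0.07,"rz":0,"gripper":1},
    {"tx":-0.004,"ty":-0.001,"tz":0.01,"rx":0,"ry":-0.069,"rz":0.001,"gripper":1},
    {"tx":-0.004,"ty":-0.001,"tz":0.011,"rx":0,"ry":-0.07,"rz":0.001,"gripper":1},
    {"tx":-0.004,"ty":0,"tz":0.01,"rx":0,"ry":-0.069,"rz":0.001,"gripper":1},
    {"tx":-0.004,"ty":-0.001,"tz":0.011,"rx":0,"ry":-0.07,"rz":0.001,"gripper":1},
    {"tx":-0.003,"ty":0,"tz":0.011,"rx":0,"ry":-0.069,"rz":0.001,"gripper":1},
    {"tx":-0.002,"ty":-0.001,"tz":0.01,"rx":0,"ry":-0.07,"rz":0.001,"gripper":1},
    {"tx":-0.002,"ty":-0.001,"tz":0.011,"rx":0,"ry":-0.069,"rz":0,"gripper":1},
    {"tx":0,"ty":0,"tz":0,"rx":0,"ry":0,"rz":0,"gripper":1}
  ]
}}

```text
time_s: 9.1
ee_pos: [588.0, 339.4, 77.1]
ee_rot: [180.0, 2.8, -151.1]
force: [0.2, -1.5, -4.4]
gripper_width: 43.8
gripper_force: 30.0
```

```bash
cat >> h.py <<'E'
def look(tag):
    s=env.state(); q=R.from_euler("xyz",s["ee_rot"],degrees=True)
    print(round(s["time_s"],2),"mouth",(s["ee_pos"]+q.apply([102.5,0,-19])).round(1),"elev",round(float(np.degrees(np.arcsin(q.as_matrix()[2,0]))),2),"F",s["force"].round(2))
    for n in("scene","top"):
        f=f"pics/{n}_{tag}.png"; im=grab(n,f)["frame"].astype(int)
        g=(im[...,1]-im[...,0]>22)&(im[...,1]-im[...,2]>5)
        x0,y0,x1,y1=(170,150,300,300) if n=="scene" else (190,200,340,345)
        g=g[y0:y1,x0:x1]; yy,xx=np.nonzero(g)
        if len(xx): print(" ",n,len(xx),"mean",(xx.mean()+x0).round(1),(yy.mean()+y0).round(1),"box",xx.min()+x0,yy.min()+y0,xx.max()+x0,yy.max()+y0)
        else: print(" ",n,0)
E
python3 - <<'E'
from h import *
look("a")
plan([((498,294,66),102.5,209.2,-9,6),((498,294,66),102.5,209.2,-14,5)])
E
```

```text
9.1 mouth [497.6 289.4  91.1] elev -2.79 F [ 0.24 -1.45 -4.44]
  scene 325 mean 231.9 196.0 box 222 150 238 226
  top 0
target [589.  344.8  63.3] dist 15.0 deg 6.1
   [-0.0, 0.001, 0.005, 0.0, -0.034, -0.002]
   [-0.001, 0.002, 0.005, 0.0, -0.033, -0.001]
   [0.0, 0.001, 0.005, 0.0, -0.034, -0.002]
   [-0.0, 0.002, 0.004, 0.0, -0.034, -0.001]
   [-0.0, 0.001, 0.005, 0.0, -0.033, -0.002]
   [-0.0, 0.001, 0.005, 0.0, -0.034, -0.001]
target [588.8 344.8  72.4] dist 9.0 deg 5.0
   [-0.001, 0.0, -0.004, 0.0, -0.033, -0.0]
   [-0.0, 0.0, -0.003, 0.0, -0.034, -0.0]
   [-0.001, 0.0, -0.004, 0.0, -0.033, -0.0]
   [-0.001, 0.0, -0.003, 0.0, -0.033, -0.0]
   [-0.0, 0.0, -0.004, 0.0, -0.034, -0.0]
```

Call:
{"method": "send_rows", "body": {
  "motion": [
    {"tx":0,"ty":0.001,"tz":0.005,"rx":0,"ry":-0.034,"rz":-0.002,"gripper":1},
    {"tx":0,"ty":0.002,"tz":0.005,"rx":0,"ry":-0.033,"rz":-0.001,"gripper":1},
    {"tx":0,"ty":0.001,"tz":0.005,"rx":0,"ry":-0.034,"rz":-0.002,"gripper":1},
    {"tx":0,"ty":0.002,"tz":0.004,"rx":0,"ry":-0.034,"rz":-0.001,"gripper":1},
    {"tx":0,"ty":0.001,"tz":0.005,"rx":0,"ry":-0.033,"rz":-0.002,"gripper":1},
    {"tx":0,"ty":0.001,"tz":0.005,"rx":0,"ry":-0.034,"rz":-0.001,"gripper":1},
    {"tx":0,"ty":0,"tz":0,"rx":0,"ry":0,"rz":0,"gripper":1}
  ]
}}

```text
time_s: 10.07
ee_pos: [587.9, 344.3, 62.7]
ee_rot: [180.0, 9.0, -150.8]
force: [0.2, -0.7, -4.0]
gripper_width: 43.5
gripper_force: 30.0
```

```bash
python3 - <<'E'
from h import *
look("b")
cv2.imwrite("pics/m4.png",cv2.resize(np.hstack([cv2.imread("pics/scene_b.png")[160:300,160:300],cv2.imread("pics/top_b.png")[210:350,190:330]]),None,fx=2.8,fy=2.8,interpolation=cv2.INTER_CUBIC))
E
```

```text
10.07 mouth [496.9 293.5  65.4] elev -8.99 F [ 0.18 -0.69 -3.95]
  scene 396 mean 230.2 192.9 box 220 150 236 231
  top 38 mean 191.9 227.2 box 190 224 195 232
```

View pics/m4.png

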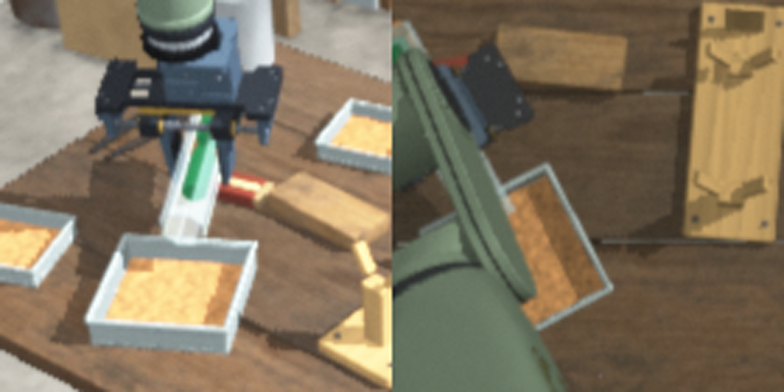

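The front piece is in the tube (crop (200,165)) and the mouth is over the tray's far edge at (185,225). Tipping on in small steps.

Call:
{"method": "send_rows", "body": {
  "motion": [
    {"tx":-0.001,"ty":0,"tz":-0.004,"rx":0,"ry":-0.033,"rz":0,"gripper":1},
    {"tx":0,"ty":0,"tz":-0.003,"rx":0,"ry":-0.033,"rz":0,"gripper":1},
    {"tx":0,"ty":0,"tz":0,"rx":0,"ry":0,"rz":0,"gripper":1},
    {"tx":0,"ty":0,"tz":0,"rx":0,"ry":0,"rz":0,"gripper":1}
  ]
}}

```text
time_s: 10.68
ee_pos: [588.4, 344.6, 66.7]
ee_rot: [180.0, 11.0, -150.8]
force: [-0.6, 0.2, -3.4]
gripper_width: 43.9
gripper_force: 30.0
```

```bash
python3 -c "
from h import *
look('c')"
```

```text
10.68 mouth [497.4 293.8  65.7] elev -11.03 F [-0.55  0.19 -3.44]
  scene 387 mean 229.9 194.2 box 222 150 236 231
  top 84 mean 192.7 230.1 box 190 223 198 237
```

Call:
{"method": "send_rows", "body": {
  "motion": [
    {"tx":-0.001,"ty":0,"tz":-0.004,"rx":0,"ry":-0.033,"rz":0,"gripper":1},
    {"tx":0,"ty":0,"tz":0,"rx":0,"ry":0,"rz":0,"gripper":1},
    {"tx":0,"ty":0,"tz":0,"rx":0,"ry":0,"rz":0,"gripper":1},
    {"tx":0,"ty":0,"tz":0,"rx":0,"ry":0,"rz":0,"gripper":1}
  ]
}}

```text
time_s: 11.28
ee_pos: [588.5, 344.7, 68.6]
ee_rot: [180.0, 12.0, -150.8]
force: [0.0, 0.3, -4.5]
gripper_width: 43.8
gripper_force: 30.0
```

```bash
python3 -c "
from h import *
look('d')"
```

```text
11.28 mouth [497.5 293.8  65.9] elev -12.01 F [ 0.03  0.3  -4.5 ]
  scene 372 mean 229.1 195.9 box 219 150 236 234
  top 108 mean 193.3 231.8 box 190 224 199 240
```

Call:
{"method": "send_rows", "body": {
  "motion": [
    {"tx":0,"ty":0,"tz":0,"rx":0,"ry":0,"rz":0,"gripper":1},
    {"tx":0,"ty":0,"tz":0,"rx":0,"ry":0,"rz":0,"gripper":1}
  ]
}}

```text
time_s: 11.62
ee_pos: [588.5, 344.7, 68.6]
ee_rot: [180.0, 12.0, -150.8]
force: [0.1, 0.4, -4.8]
gripper_width: 43.5
gripper_force: 30.0
```

```bash
python3 -c "
from h import *
look('e')"
```

```text
11.62 mouth [497.5 293.9  65.9] elev -12.01 F [ 0.15  0.41 -4.79]
  scene 380 mean 228.5 199.4 box 220 150 236 240
  top 108 mean 193.3 231.6 box 190 223 199 239
```

It is creeping forward (green edge 231 → 234 → 240). Holding the angle and waiting.

Call:
{"method": "send_rows", "body": {
  "motion": [
    {"tx":0,"ty":0,"tz":0,"rx":0,"ry":0,"rz":0,"gripper":1},
    {"tx":0,"ty":0,"tz":0,"rx":0,"ry":0,"rz":0,"gripper":1},
    {"tx":0,"ty":0,"tz":0,"rx":0,"ry":0,"rz":0,"gripper":1},
    {"tx":0,"ty":0,"tz":0,"rx":0,"ry":0,"rz":0,"gripper":1},
    {"tx":0,"ty":0,"tz":0,"rx":0,"ry":0,"rz":0,"gripper":1}
  ]
}}

```text
time_s: 12.35
ee_pos: [588.5, 344.7, 68.8]
ee_rot: [180.0, 12.0, -150.8]
force: [-0.1, 0.2, -2.7]
gripper_width: 43.9
gripper_force: 30.0
```

```bash
python3 -c "
from h import *
look('f')"
```

```text
12.35 mouth [497.6 293.9  66. ] elev -12.03 F [-0.12  0.17 -2.67]
  scene 415 mean 226.0 213.8 box 217 150 236 265
  top 119 mean 197.4 238.0 box 190 223 239 303
```

Call:
{"method": "send_rows", "body": {
  "motion": [
    {"tx":0,"ty":0,"tz":0,"rx":0,"ry":0,"rz":0,"gripper":1},
    {"tx":0,"ty":0,"tz":0,"rx":0,"ry":0,"rz":0,"gripper":1},
    {"tx":0,"ty":0,"tz":0,"rx":0,"ry":0,"rz":0,"gripper":1}
  ]
}}

```text
time_s: 12.82
ee_pos: [588.5, 344.7, 68.7]
ee_rot: [180.0, 12.0, -150.8]
force: [0.8, -0.1, -2.6]
gripper_width: 44.0
gripper_force: 30.0
```

```bash
python3 - <<'E'
from h import *
look("g")
cv2.imwrite("pics/m5.png",cv2.resize(np.hstack([cv2.imread("pics/scene_g.png")[160:300,160:300],cv2.imread("pics/top_g.png")[210:350,190:330]]),None,fx=2.8,fy=2.8,interpolation=cv2.INTER_CUBIC))
E
```

```text
12.82 mouth [497.5 293.8  65.9] elev -12.02 F [ 0.77 -0.12 -2.59]
  scene 316 mean 226.7 207.7 box 217 150 236 276
  top 256 mean 222.8 277.7 box 190 223 251 322
```

View pics/m5.png

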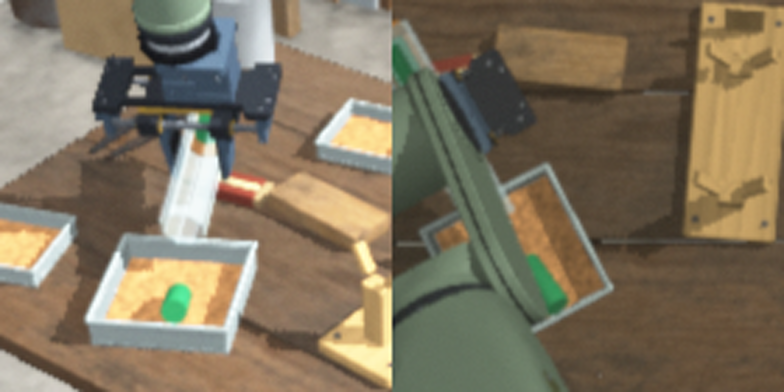

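The front piece lies in the tray (left crop (177,302), right crop (545,285)), and the rear piece is still at the back of the tube (205,130). Tipping back and returning.

```bash
python3 - <<'E'
from h import *
plan([((498,294,185),102.5,209.2,20,12),((599.4,64,195),0,175.5,22,12)])
E
```

```text
target [576.4 337.8 132.1] dist 65.0 deg 32.0
   [0.0, -0.0, -0.011, 0.0, 0.089, -0.0]
   [0.001, -0.0, -0.011, 0.0, 0.089, -0.0]
   [0.001, -0.0, -0.01, 0.0, 0.089, -0.0]
   [0.001, -0.0, -0.011, 0.0, 0.089, -0.0]
   [0.002, -0.0, -0.011, 0.0, 0.089, -0.0]
   [0.003, -0.0, -0.01, 0.0, 0.089, -0.0]
   [0.003, -0.0, -0.011, 0.0, 0.088, -0.0]
   [0.003, -0.0, -0.01, 0.001, 0.089, -0.0]
   [0.004, -0.0, -0.01, -0.0, 0.089, -0.0]
   [0.005, -0.0, -0.01, -0.0, 0.089, -0.0]
   [0.005, -0.0, -0.01, -0.0, 0.089, -0.0]
   [0.005, -0.0, -0.009, -0.0, 0.089, -0.0]
target [592.3  64.6 177.4] dist 278.0 deg 33.8
   [0.021, -0.041, -0.0, -0.034, 0.005, 0.087]
   [0.02, -0.042, -0.001, -0.033, 0.006, 0.088]
   [0.017, -0.043, -0.002, -0.034, 0.005, 0.087]
   [0.016, -0.043, -0.002, -0.033, 0.006, 0.088]
   [0.013, -0.044, -0.003, -0.034, 0.005, 0.087]
   [0.012, -0.045, -0.004, -0.033, 0.005, 0.087]
   [0.009, -0.045, -0.005, -0.034, 0.006, 0.088]
   [0.007, -0.046, -0.005, -0.034, 0.005, 0.087]
   [0.006, -0.045, -0.006, -0.033, 0.006, 0.087]
   [0.003, -0.046, -0.007, -0.034, 0.005, 0.088]
   [0.001, -0.045, -0.008, -0.033, 0.005, 0.087]
   [-0.001, -0.046, -0.008, -0.034, 0.006, 0.088]
```

Call:
{"method": "send_rows", "body": {
  "motion": [
    {"tx":0,"ty":0,"tz":-0.011,"rx":0,"ry":0.089,"rz":0,"gripper":1},
    {"tx":0.001,"ty":0,"tz":-0.011,"rx":0,"ry":0.089,"rz":0,"gripper":1},
    {"tx":0.001,"ty":0,"tz":-0.01,"rx":0,"ry":0.089,"rz":0,"gripper":1},
    {"tx":0.001,"ty":0,"tz":-0.011,"rx":0,"ry":0.089,"rz":0,"gripper":1},
    {"tx":0.002,"ty":0,"tz":-0.011,"rx":0,"ry":0.089,"rz":0,"gripper":1},
    {"tx":0.003,"ty":0,"tz":-0.01,"rx":0,"ry":0.089,"rz":0,"gripper":1},
    {"tx":0.003,"ty":0,"tz":-0.011,"rx":0,"ry":0.088,"rz":0,"gripper":1},
    {"tx":0.003,"ty":0,"tz":-0.01,"rx":0,"ry":0.089,"rz":0,"gripper":1},
    {"tx":0.004,"ty":0,"tz":-0.01,"rx":0,"ry":0.089,"rz":0,"gripper":1},
    {"tx":0.005,"ty":0,"tz":-0.01,"rx":0,"ry":0.089,"rz":0,"gripper":1},
    {"tx":0.005,"ty":0,"tz":-0.01,"rx":0,"ry":0.089,"rz":0,"gripper":1},
    {"tx":0.005,"ty":0,"tz":-0.009,"rx":0,"ry":0.089,"rz":0,"gripper":1}
  ]
}}

```text
time_s: 14.42
ee_pos: [577.0, 338.2, 132.1]
ee_rot: [180.0, -20.0, -150.8]
force: [-0.2, 0.6, -2.9]
gripper_width: 44.1
gripper_force: 30.0
```

Call:
{"method": "send_rows", "body": {
  "motion": [
    {"tx":0.021,"ty":-0.041,"tz":0,"rx":-0.034,"ry":0.005,"rz":0.087,"gripper":1},
    {"tx":0.02,"ty":-0.042,"tz":-0.001,"rx":-0.033,"ry":0.006,"rz":0.088,"gripper":1},
    {"tx":0.017,"ty":-0.043,"tz":-0.002,"rx":-0.034,"ry":0.005,"rz":0.087,"gripper":1},
    {"tx":0.016,"ty":-0.043,"tz":-0.002,"rx":-0.033,"ry":0.006,"rz":0.088,"gripper":1},
    {"tx":0.013,"ty":-0.044,"tz":-0.003,"rx":-0.034,"ry":0.005,"rz":0.087,"gripper":1},
    {"tx":0.012,"ty":-0.045,"tz":-0.004,"rx":-0.033,"ry":0.005,"rz":0.087,"gripper":1},
    {"tx":0.009,"ty":-0.045,"tz":-0.005,"rx":-0.034,"ry":0.006,"rz":0.088,"gripper":1},
    {"tx":0.007,"ty":-0.046,"tz":-0.005,"rx":-0.034,"ry":0.005,"rz":0.087,"gripper":1},
    {"tx":0.006,"ty":-0.045,"tz":-0.006,"rx":-0.033,"ry":0.006,"rz":0.087,"gripper":1},
    {"tx":0.003,"ty":-0.046,"tz":-0.007,"rx":-0.034,"ry":0.005,"rz":0.088,"gripper":1},
    {"tx":0.001,"ty":-0.045,"tz":-0.008,"rx":-0.033,"ry":0.005,"rz":0.087,"gripper":1},
    {"tx":-0.001,"ty":-0.046,"tz":-0.008,"rx":-0.034,"ry":0.006,"rz":0.088,"gripper":1}
  ]
}}

```text
time_s: 15.92
ee_pos: [592.2, 62.7, 177.5]
ee_rot: [180.0, -22.0, 175.3]
force: [0.1, 0.1, -3.0]
gripper_width: 43.7
gripper_force: 30.0
```

Call:
{"method": "send_rows", "body": {
  "motion": [
    {"tx":0,"ty":0,"tz":0,"rx":0,"ry":0,"rz":0,"gripper":1},
    {"tx":0,"ty":0,"tz":0,"rx":0,"ry":0,"rz":0,"gripper":1},
    {"tx":0,"ty":0,"tz":0,"rx":0,"ry":0,"rz":0,"gripper":1},
    {"tx":0,"ty":0,"tz":0,"rx":0,"ry":0,"rz":0,"gripper":1}
  ]
}}

```text
time_s: 16.42
ee_pos: [592.2, 65.1, 176.9]
ee_rot: [180.0, -22.0, 175.6]
force: [-0.5, -0.2, -3.8]
gripper_width: 44.0
gripper_force: 30.0
```

```bash
python3 - <<'E'
from h import *
np.set_printoptions(precision=2,suppress=True)
s=env.state(); print(s["time_s"],s["ee_pos"],s["ee_rot"],s["force"],s["torque"])
q=R.from_euler("xyz",s["ee_rot"],degrees=True)
plan([((599.4,63.8,97),0,175.5,22,6),((599.4,63.8,82.8),0,175.5,22,6)])
E
```

```text
16.425 [592.18  65.12 176.92] [179.96 -22.04 175.56] [-0.47 -0.19 -3.82] [ 0.07 -0.35  0.01]
target [592.3  64.4  79.4] dist 98.0 deg 0.1
   [-0.012, -0.0, 0.03, 0.0, -0.0, 0.0]
   [-0.013, -0.001, 0.03, 0.0, -0.0, 0.001]
   [-0.012, 0.0, 0.03, 0.0, -0.001, -0.0]
   [-0.012, -0.0, 0.03, 0.0, 0.0, 0.0]
   [-0.012, -0.0, 0.031, 0.0, -0.0, 0.001]
   [-0.012, -0.001, 0.03, 0.001, -0.0, -0.0]
target [592.3  64.4  65.2] dist 14.0 deg 0.0
   [-0.002, 0.0, 0.004, -0.0, -0.0, -0.0]
   [-0.002, 0.0, 0.005, -0.0, -0.0, -0.0]
   [-0.002, 0.0, 0.004, -0.0, -0.0, -0.0]
   [-0.001, 0.0, 0.004, -0.0, -0.0, -0.0]
   [-0.002, 0.0, 0.005, -0.0, -0.0, -0.0]
   [-0.002, 0.0, 0.004, -0.0, -0.0, -0.0]
```

Call:
{"method": "send_rows", "body": {
  "motion": [
    {"tx":-0.012,"ty":0,"tz":0.03,"rx":0,"ry":0,"rz":0,"gripper":1},
    {"tx":-0.013,"ty":-0.001,"tz":0.03,"rx":0,"ry":0,"rz":0,"gripper":1},
    {"tx":-0.012,"ty":0,"tz":0.03,"rx":0,"ry":0,"rz":0,"gripper":1},
    {"tx":-0.012,"ty":0,"tz":0.03,"rx":0,"ry":0,"rz":0,"gripper":1},
    {"tx":-0.012,"ty":0,"tz":0.031,"rx":0,"ry":0,"rz":0,"gripper":1},
    {"tx":-0.012,"ty":-0.001,"tz":0.03,"rx":0,"ry":0,"rz":0,"gripper":1},
    {"tx":-0.002,"ty":0,"tz":0.004,"rx":0,"ry":0,"rz":0,"gripper":1},
    {"tx":-0.002,"ty":0,"tz":0.005,"rx":0,"ry":0,"rz":0,"gripper":1},
    {"tx":-0.002,"ty":0,"tz":0.004,"rx":0,"ry":0,"rz":0,"gripper":1},
    {"tx":-0.001,"ty":0,"tz":0.004,"rx":0,"ry":0,"rz":0,"gripper":1},
    {"tx":0,"ty":0,"tz":0,"rx":0,"ry":0,"rz":0,"gripper":1}
  ]
}}

```text
time_s: 17.8
ee_pos: [592.2, 63.4, 70.3]
ee_rot: [180.0, -22.0, 175.5]
force: [0.5, 0.2, -2.8]
gripper_width: 43.9
gripper_force: 30.0
```

```bash
python3 - <<'E'
from h import *
np.set_printoptions(precision=2,suppress=True)
s=env.state(); print(s["time_s"],s["ee_pos"],s["ee_rot"],s["force"],s["torque"])
E
```

```text
17.8 [592.17  63.42  70.33] [179.97 -22.02 175.49] [ 0.49  0.22 -2.79] [-0.03 -0.32 -0.02]
```

Call:
{"method": "send_rows", "body": {
  "motion": [
    {"tx":-0.002,"ty":0.001,"tz":0.004,"rx":0,"ry":0,"rz":0,"gripper":1},
    {"tx":-0.001,"ty":0,"tz":0.004,"rx":0,"ry":0,"rz":0,"gripper":1},
    {"tx":-0.001,"ty":0,"tz":0.002,"rx":0,"ry":0,"rz":0,"gripper":1},
    {"tx":0,"ty":0,"tz":0,"rx":0,"ry":0,"rz":0,"gripper":1},
    {"tx":0,"ty":0,"tz":0,"rx":0,"ry":0,"rz":0,"gripper":1}
  ]
}}

```text
time_s: 18.42
ee_pos: [592.5, 64.1, 65.2]
ee_rot: [179.9, -22.0, 175.5]
force: [0.8, 1.4, -1.4]
gripper_width: 44.0
gripper_force: 30.0
```

Contact is starting at the height the tube was lifted from. Easing down another 0.5 mm, then releasing gently.

Call:
{"method": "send_rows", "body": {
  "motion": [
    {"tx":0,"ty":0,"tz":0.001,"rx":0,"ry":0,"rz":0,"gripper":1},
    {"tx":0,"ty":0,"tz":0,"rx":0,"ry":0,"rz":0,"gripper":1}
  ]
}}

```text
time_s: 18.68
ee_pos: [592.4, 64.1, 65.0]
ee_rot: [179.9, -22.0, 175.5]
force: [0.5, 0.3, 2.7]
gripper_width: 43.9
gripper_force: 30.0
```

Call:
{"method": "send_rows", "body": {
  "grip_force": 5,
  "motion": [
    {"tx":0,"ty":0,"tz":0,"rx":0,"ry":0,"rz":0,"gripper":1},
    {"tx":0,"ty":0,"tz":0,"rx":0,"ry":0,"rz":0,"gripper":1},
    {"tx":0,"ty":0,"tz":0,"rx":0,"ry":0,"rz":0,"gripper":-1},
    {"tx":0,"ty":0,"tz":0,"rx":0,"ry":0,"rz":0,"gripper":-1},
    {"tx":0,"ty":0,"tz":0,"rx":0,"ry":0,"rz":0,"gripper":-1},
    {"tx":0,"ty":0,"tz":0,"rx":0,"ry":0,"rz":0,"gripper":-1},
    {"tx":0,"ty":0,"tz":0,"rx":0,"ry":0,"rz":0,"gripper":-1},
    {"tx":0,"ty":0,"tz":0,"rx":0,"ry":0,"rz":0,"gripper":-1}
  ]
}}

```text
time_s: 19.68
ee_pos: [592.1, 63.9, 64.4]
ee_rot: [180.0, -22.0, 175.5]
force: [-0.3, 0.0, 0.4]
gripper_width: 91.0
gripper_force: 0.0
```

Call:
{"method": "send_rows", "body": {
  "motion": [
    {"tx":0.007,"ty":0,"tz":-0.018,"rx":0,"ry":0,"rz":0,"gripper":-1},
    {"tx":0.015,"ty":0,"tz":-0.037,"rx":0,"ry":0,"rz":0,"gripper":-1},
    {"tx":0.015,"ty":0,"tz":-0.037,"rx":0,"ry":0,"rz":0,"gripper":-1},
    {"tx":0.015,"ty":0,"tz":-0.037,"rx":0,"ry":0,"rz":0,"gripper":-1},
    {"tx":0.015,"ty":0,"tz":-0.037,"rx":0,"ry":0,"rz":0,"gripper":-1},
    {"tx":0.015,"ty":0,"tz":-0.037,"rx":0,"ry":0,"rz":0,"gripper":-1},
    {"tx":0.015,"ty":0,"tz":-0.037,"rx":0,"ry":0,"rz":0,"gripper":-1},
    {"tx":0.015,"ty":0,"tz":-0.037,"rx":0,"ry":0,"rz":0,"gripper":-1}
  ]
}}

```text
time_s: 20.68
ee_pos: [592.0, 63.8, 215.3]
ee_rot: [180.0, -22.0, 175.5]
force: [-0.7, 0.7, 1.1]
gripper_width: 91.2
gripper_force: 0.0
```

Call:
{"method": "send_rows", "body": {
  "motion": [
    {"tx":0,"ty":0.04,"tz":0,"rx":0,"ry":0,"rz":0,"gripper":-1},
    {"tx":0,"ty":0.08,"tz":0,"rx":0,"ry":0,"rz":0,"gripper":-1},
    {"tx":0,"ty":0.08,"tz":0,"rx":0,"ry":0,"rz":0,"gripper":-1},
    {"tx":0,"ty":0.08,"tz":0,"rx":0,"ry":0,"rz":0,"gripper":-1},
    {"tx":0,"ty":0.08,"tz":0,"rx":0,"ry":0,"rz":0,"gripper":-1},
    {"tx":0,"ty":0.08,"tz":0,"rx":0,"ry":0,"rz":0,"gripper":-1},
    {"tx":0,"ty":0.04,"tz":0,"rx":0,"ry":0,"rz":0,"gripper":-1},
    {"tx":0,"ty":0,"tz":0,"rx":0,"ry":0,"rz":0,"gripper":-1}
  ]
}}

```text
time_s: 21.68
ee_pos: [610.4, 304.4, 212.9]
ee_rot: [-180.0, -22.1, 175.6]
force: [1.2, -0.9, 0.7]
gripper_width: 91.1
gripper_force: 0.0
```

```bash
python3 - <<'E'
from h import *
look("z")
a=cv2.imread("pics/scene_z.png")[170:300,180:360]; b=cv2.imread("pics/top_z.png")[205:335,185:345]
cv2.imwrite("pics/m6.png",cv2.resize(np.hstack([a,b]),None,fx=2.3,fy=2.9,interpolation=cv2.INTER_CUBIC))
E
```

```text
21.68 mouth [522.8 311.2 269.1] elev 22.09 F [ 1.2  -0.93  0.7 ]
  scene 141 mean 215.0 252.1 box 170 155 228 276
  top 183 mean 314.4 229.4 box 310 219 319 240
```

View pics/m6.png

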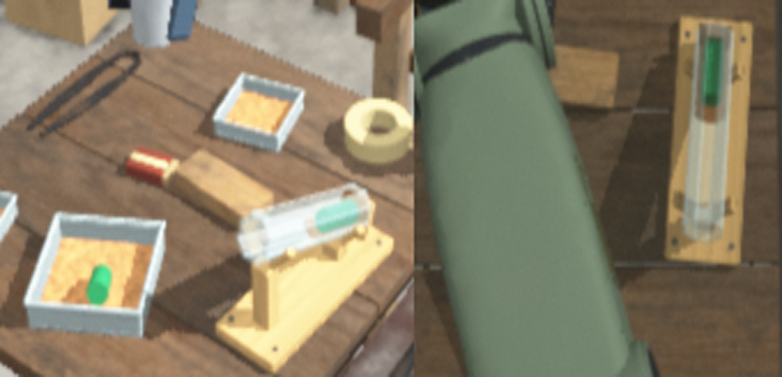

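The tube is back in the cradle with the mouth up, and the rear piece is at the back (right crop (712,72)). The front piece is in the tray (left crop (98,285)), and the bystanders in view have not moved. Handing in.

```bash
python3 -c "
from workcell import env
print(env.job_done())"
```

```text
the job is handed in; nothing more can be done
None
```

The front piece is in the largest steel tray, the rear piece is still at the back of the tube, and the tube is back in its cradle mouth up; I handed the job in at about 22 s, and no verdict was returned.

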